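# Pack the battery module into its case

## Task

Swing the lid of the black instrument case right up, past upright. Then pinch the two buttons on the sides of the grey battery module together to release it from the sloping charging dock, lift it off, lay it flat, right side up, in the middle of the case without dropping it, let go of it, and only then shut the lid fully. Leave the loose parts lying round about where they are.

Things in the scene. Friction and masses are not known exactly. Their poses are not given: they have to be found in the camera images.
- module: Grey plastic battery module, a slab 92 (x, length) x 44 (y) x 20 (z) mm, 200 g, on the sloping dock. Origin: centre of its underside; z out of its top face (with aluminium plate). A black ribbed button in the middle of each long side. Steel latch noses on the buttons hook under the dock's lips: it comes off only while both buttons are pressed, straight along its own z.
- button_left (a joint): Travel of the module's +y button: 0 out, 0.006 m fully in; the latch is free from 0.004 m. Spring 2.8 N at the start, 7 N fully in; a grip of about 20 N presses both and carries the module.
- button_right (a joint): The same for the -y button.
- dock: Charging dock, fixed to the bench: a grey wedge 112 mm wide (y), 150 mm deep (x), whose face slopes 25 degrees, rising away from its front (-x). Origin: centre of its underside, on the bench. z up.
- case: Black hard plastic instrument case, 120 (x) x 150 (y) x 46 mm shut, fixed to the bench. Origin: centre of its underside, on the bench; z up. Front at -x (two blue catches on the lid, which do not lock), lid hinged along the back.
- case_lid (a joint): Lid angle: 0 shut, 1.745 rad fully open (leaning back past upright). Stiff friction hinge (0.14 N m): it stays where it is left, also part open, and must be pushed all the way. The lid is a tray 122 mm long from the hinge, 150 mm wide, 19 mm thick (its outer face lies 19 mm from the plane through hinge and lid_edge).
- lid_edge (a point): Middle of the lower edge of the lid's front wall (the edge that meets the case's rim at the front when shut), 122 mm from the hinge; moves with the lid.
- gear: Steel spur gear, 63 mm across, 22 mm high, loose on the bench; a bystander, not to be moved. Origin: centre of its underside.
- shaft: Steel stepped shaft, 105 mm long, 25 mm thick, lying loose; a bystander. Origin: centre of its underside.
- flange: Steel flange part, 68 mm across, 26 mm high, loose; a bystander. Origin: centre of its underside.
- loupe: Black eye loupe, 37 mm across, 35 mm high, loose; a bystander. Origin: centre of its underside.
- pinch (a point): Point midway between the module's two buttons, 10.5 mm above its underside. Each button is 22 mm long (module x), 13 mm high (module z 4 to 17 mm) and stands 8 mm proud of its side: 60 mm over both along module y, 48 mm when both are pressed. The module may be carried by the pressed buttons; they spring out when let go.
- dock_seat (a point): Point 52 mm above the dock's origin: where the docked module's underside centre sits, 6 mm off the face (module z leans 25 degrees to the dock's -x, module x up the slope). Low stops at the module's ends, to 14 mm above its underside; along each side two steel lips, to 34 mm from the middle line and 16 mm above the underside, leave a 42 mm wide gap for a finger at the button.
- case_floor (a point): Middle of the flat floor inside the case (a dark rubber liner), 21 mm above the bench. Free space 113 mm (case x) by 144 mm (case y); rim 26 mm above the bench; 22 mm from the floor to the shut lid. A flat steel disc is let in flush to one side; it does not matter.
- lid_hinge (a point): Middle of the lid's hinge axis (along case y) at the back of the case: 64 mm behind the case's origin, 27 mm above the bench.
Not all that is in view belongs to the job. Leave any red look-alike of the module alone.

How it is judged:
By the outcome, as a careful person would: the job done as asked, in the order asked, and still so for the second after the job is handed in, with the robot touching nothing.
It also fails if it takes over 69 s, if anything falls off the work surface, if the arm or the gripper's body presses on something with over 40 N, if the wrist force passes 120 N, or if a joint passes its speed limit or range.

## Robot

A 6-joint arm with a two-finger parallel gripper is mounted at the origin on a cart in front of the work surface, level with it; the furniture and walls round the work are solid. World frame = base frame: x ahead of the robot, y to its left, z up, the work surface at z = 0. Lengths are in m, angles in rad, forces in N, time in s.
With the tool pointing down it reaches from about 0.25 to 0.725 m from the base axis. Payload 9.7 kg.
Tool frame: the origin (TCP) lies at the very end of the fingers, on their centre line; the grasp point (between the pads) lies behind it (r.pinch_z is the z of the grasp point in the tool frame, in m); z points along the fingers, y is the line along which they close (so a half turn about z gives the same grasp; the last joint's range is limited). The gripper opens to 85 mm and grips with 20 to 120 N. Pads are 22 mm wide; open, the fingers measure 114 mm over their backs; the gripper's body (76 mm by 85 mm) begins 54 mm behind the grasp point. The pads swing forward as they close: fully open they stand 13 mm farther back than shut.
Start: joints at [-1.343, 0.087, 0.176, 1.66, 0, 1.571], TCP at [0.124, -0.536, 0.231] pointing down, gripper open.
Joint ranges: [-3.13, 3.13], [-0.85, 1.81], [-1.15, 1.24], [-2.2, 2.28], [-1.44, 1.52], [-3.14, 3.14]. Speed limits (rad/s): [2.22, 2.22, 2.57, 3.14, 3.14, 3.14].

## Interface

Orientations are given as a 3x3 rotation matrix whose columns are the frame's x, y, z axes.
In Python, from plant import r gives the robot as it stands. The module is installed in compiled form; this text tells all that it offers.
- The arm moves only by the tool step_arm, never from a script. Its argument "rows" is one flat list of numbers, 5 for each row, row after row: the shift along the world's x, y, z in units of 50 mm (1.0 is 50 mm), then the turn about the world's z in units of 6 degrees (1.0 is 6 degrees), then the opening, from 0 (shut) to 1 (fully open). In form: [x, y, z, turn, hand, x, y, z, turn, hand, ...]. A call has 1 to 5 rows; each row shifts and turns the commanded pose from where the row before left it; what a row does not reach is not made up. A row lasts 1/8 s, in which the tool goes at most 62.5 mm and 10.7 degrees, less where a joint would pass 70% of its speed; a pose out of reach is approached as far as the arm can. A call is refused whole if a number of a shift passes 1 or a number of a turn 1, either way. A call with a gripper value outside its range is refused whole. The fingers move at their own pace and stop on an object; "squeeze" is the grip in N (left out, the last holds). Time passes only in rows, so rows that do not move let the fingers close. It gives the time, the measured TCP pose, the force, the opening and the grip force at its end, in the units of the state.
- r.observe(): the state, without advancing time (a new reading comes with each control period).
- r.read_camera(name): name is "side" or "top" or "wrist"; returns a dict with "color" (384x512x3 uint8, red, green, blue), "depth" (384x512 float32, m along the optical axis (not along the pixel's ray), 0 where there is no reading), "fx", "fy", "cx", "cy" (pixels), "rvec" (rotation vector, rad) and "tvec" (3), from world to camera coordinates, as OpenCV has them; the wrist camera has in their place "mount" (4x4, takes a point from camera to tool coordinates, whose origin is the TCP and whose axes are the flange's). Camera axes: x right, y down, z forward; pixel columns grow to the right and rows downward; lengths in m; the calibration is good to about 2 mm. A picture is of the moment at which its call begins: read the wrist's pose just before it.
- r.finish_job(): hands the job in; it is judged then, once.
Trained networks look in a picture, given as the dict that the camera call returned (one of the last four; its "shot" number tells which), for a name from the list of things; names that differ only in an ending like _2 or _b are one class to them, and where a whole thing is asked for, a point or a joint stands for the part that bears it (a point fixed in the world has none). Each returns a list of dicts, best first, with "p" (0 to 1); they miss things now and then, are a little off and sometimes report something else, mostly with a low value. They report only what shows in the picture. A call takes as long as a camera call. They do not tell look-alikes from the thing itself.
- r.find_in(picture, thing): "position" ([column, row] in pixels, amid what is visible of it).
- r.mark_of(picture, thing): "position" ([column, row] in pixels: a listed point, or the origin of a listed thing).
The state is a dict: "time_s": time; "joint_positions": joint angles; "qvel": joint speeds; "joint_torque": joint torques, N m; "tool_pos": TCP position; "tool_rot": TCP orientation; "force": force on the tool from outside, world axes, zero at the start; "wrist_torque": the same for the moment, N m; "grip_width": finger opening in m; "grip_force": force on a finger pad.
Only numpy, scipy, OpenCV 4.12 (cv2) and the standard library are available. Lean on these libraries where they do the work, as an engineer would, in place of code of your own. Each camera call takes 0.05 s, during which the arm holds its last target. There are 200 camera calls.

## Working session

There is one attempt and no reset: what is moved stays moved. The work goes in short steps, Python scripts to look and compute and a tool call to move; the robot and the scene stay as the last step left them, time stands still between calls to the robot, and variables do not carry over. Pictures are saved under pics/ and viewed, at most 11 in all, crops included, and the job is handed in when it is done.

Besides the shell and the picture viewer there is one more tool, called as a command line: name --argument value ..., lists and objects as JSON in quotes. step_arm: Moves the arm, as the interface text tells. Its arguments: {"type":"object","properties":{"rows":{"type":"array"},"squeeze":{"type":"number"}},"required":["rows"]}

```bash
mkdir -p pics; cat > h.py <<'E'
import numpy as np, cv2
from plant import r
def save(im,name): cv2.imwrite('pics/'+name,im[:,:,::-1])
def world(c,px,depth=None,z=None,st=None):
    u,v=px
    ray=np.array([(u-c['cx'])/c['fx'],(v-c['cy'])/c['fy'],1.0])
    if 'rvec' in c:
        R=cv2.Rodrigues(np.array(c['rvec'],float))[0]; t=np.array(c['tvec'],float).ravel()
        M=R.T; o=-R.T@t
    else:
        m=np.array(c['mount']); T=np.array(st['tool_rot']); M=T@m[:3,:3]; o=np.array(st['tool_pos'])+T@m[:3,3]
    d=M@ray
    if z is not None: return o+d*(z-o[2])/d[2]
    if depth is None:
        p=c['depth'][int(v)-1:int(v)+2,int(u)-1:int(u)+2]; depth=np.median(p[p>0]) if (p>0).any() else np.nan
    return o+d*depth
def project(c,P):
    return cv2.projectPoints(np.array(P,float).reshape(-1,3),np.array(c['rvec'],float),np.array(c['tvec'],float),np.array([[c['fx'],0,c['cx']],[0,c['fy'],c['cy']],[0,0,1]]),None)[0].reshape(-1,2)
E
python3 - <<'E'
from h import *
np.set_printoptions(precision=4,suppress=True)
o=r.observe(); print(o['tool_rot'],o['grip_width'],r.pinch_z,o['time_s'])
for n in ['top','side']:
    c=r.read_camera(n); save(c['color'],n+'0.png')
    for t in ['module','dock','case','gear','shaft','flange','loupe']:
        for k in r.find_in(c,t)[:3]: print(n,'find',t,np.array(k['position']),round(k['p'],2),world(c,k['position']))
    for t in ['module','dock','case','pinch','dock_seat','case_floor','lid_hinge','lid_edge']:
        for k in r.mark_of(c,t)[:2]: print(n,'mark',t,np.array(k['position']),round(k['p'],2),world(c,k['position']))
E
```

```text
[[ 0.9742  0.2258 -0.0003]
 [ 0.2258 -0.9742  0.0012]
 [ 0.     -0.0013 -1.    ]] 0.08569683958236418 -0.0187 0.0
top find module [311.8 212.8] 0.94 [ 0.4997 -0.2507  0.0732]
top find module [176.4 214.3] 0.63 [0.4986 0.0871 0.1308]
top find module [366.4 159.7] 0.58 [ 0.6469 -0.4091  0.018 ]
top find dock [300.6 217. ] 0.68 [ 0.491  -0.2224  0.0589]
top find case [300.7 215.7] 0.51 [ 0.4927 -0.2218  0.0753]
top find gear [236.7 259.5] 0.74 [ 0.386  -0.0499  0.0011]
top find gear [311.  214.1] 0.47 [ 0.4965 -0.2486  0.0724]
top find gear [301.6 221. ] 0.31 [ 0.4799 -0.2242  0.0662]
top find shaft [233.9 142.7] 0.61 [ 0.7037 -0.0486  0.0224]
top find flange [366.  258.9] 0.85 [ 0.3793 -0.3924  0.0239]
top find flange [178.4 213.8] 0.75 [0.4996 0.082  0.1317]
top find loupe [376.5 204.2] 0.59 [ 0.5227 -0.4268  0.0304]
top mark module [360.3 160.9] 0.91 [ 0.6437 -0.3921  0.0191]
top mark module [308.9 216.6] 0.61 [ 0.4899 -0.2427  0.0757]
top mark dock [311.  214.5] 0.92 [ 0.4955 -0.2486  0.0723]
top mark case [175.6 217.8] 0.69 [0.4903 0.0898 0.1273]
top mark pinch [363.4 158.4] 0.94 [
[... 1165 characters left out ...]
242 -0.4366  0.0214]
side mark dock [259. 239.] 0.8 [ 0.4797 -0.2952  0.0291]
side mark case [223.7 184.4] 0.56 [0.4938 0.0674 0.0209]
side mark pinch [259.6 216. ] 0.84 [ 0.4913 -0.2648  0.0677]
side mark pinch [355.3 259.7] 0.63 [ 0.6386 -0.4193  0.0204]
side mark dock_seat [257.6 216.8] 0.78 [ 0.4874 -0.2628  0.0654]
side mark dock_seat [259.1 216.1] 0.24 [ 0.4903 -0.2645  0.0675]
side mark case_floor [221.9 179.8] 0.71 [0.4987 0.1097 0.0204]
side mark lid_hinge [242.5 177.4] 0.79 [0.5603 0.0922 0.0276]
side mark lid_hinge [261.5 216.4] 0.71 [ 0.4948 -0.2672  0.0673]
side mark lid_edge [218.  148.4] 0.6 [0.4862 0.095  0.1256]
side mark lid_edge [258.7 215. ] 0.35 [ 0.4906 -0.2608  0.0684]
```

```bash
python3 -c "
import cv2,numpy as np
a=cv2.imread('pics/top0.png');b=cv2.imread('pics/side0.png')
cv2.imwrite('pics/both.png',cv2.resize(np.vstack([a,b]),None,fx=.78,fy=.78))"
```

```text
(no output)
```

View pics/top0.png

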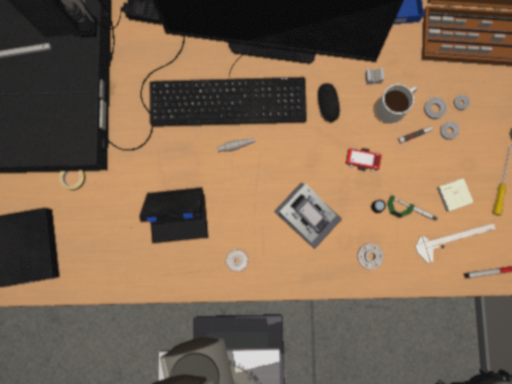

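View pics/side0.png

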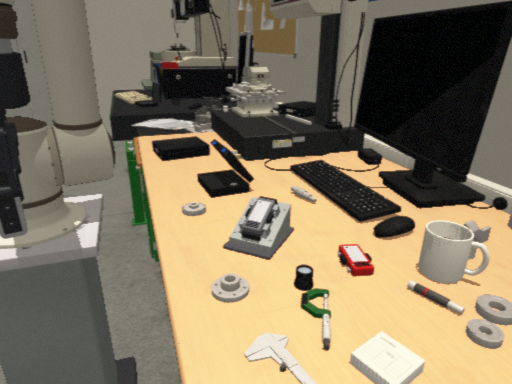

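The pictures show these candidates for the module:
- Grey module on the dock, top (311,213) and side (260,216).
- Red look-alike, top (364,159) and side (356,262). I reject it because it is red and lies on the bench.

The case is at top (176,217), with its lid about half open. A second black box at top (25,247) is not the case, as it has no blue catches. Next I measure the yaws and take a close crop to check the choice.

```bash
python3 - <<'E'
from h import *
np.set_printoptions(precision=4,suppress=True)
c=r.read_camera('top')
im=c['color']; 
cr=np.hstack([cv2.resize(im[170:260,265:355],(400,400),interpolation=cv2.INTER_CUBIC),cv2.resize(im[170:260,130:220],(400,400),interpolation=cv2.INTER_CUBIC)]); save(cr,'crop.png')
def cloud(c,st=None):
    v,u=np.mgrid[0:384,0:512]; d=c['depth']; m=d>0
    ray=np.stack([(u-c['cx'])/c['fx'],(v-c['cy'])/c['fy'],np.ones_like(d)],-1)*d[...,None]
    R=cv2.Rodrigues(np.array(c['rvec'],float))[0]; t=np.array(c['tvec'],float).ravel()
    return (ray-t)@R,m
P,m=cloud(c)
Q=P[m]
def box(Q): return cv2.minAreaRect(Q[:,:2].astype(np.float32)*1000)
s=Q[(Q[:,2]>.008)&(abs(Q[:,0]-.49)<.12)&(abs(Q[:,1]+.25)<.12)]
print('dock',len(s),box(s),s[:,2].max())
# plane fit of face
A=np.c_[s[:,:2],np.ones(len(s))]; w=np.ones(len(s),bool)
for _ in range(10):
    k=np.linalg.lstsq(A[w],s[w,2],rcond=None)[0]; w=abs(A@k-s[:,2])<.008
print('plane',k,w.sum(),np.degrees(np.arctan(np.hypot(*k[:2]))),'upslope yaw',np.degrees(np.arctan2(k[1],k[0])))
s=Q[(Q[:,2]>.01)&(abs(Q[:,0]-.5)<.12)&(abs(Q[:,1]-.1)<.12)]
l=s[s[:,2]<.035]; print('case low',box(l)); l=s[s[:,2]>.04]; print('lid',box(l),l[:,2].max())
A=np.c_[l[:,:2],np.ones(len(l))]; k=np.linalg.lstsq(A,l[:,2],rcond=None)[0]; print(k,np.degrees(np.arctan2(k[1],k[0])),np.degrees(np.arctan(np.hypot(*k[:2]))))
w=r.read_camera('wrist'); print(w['mount'],w['fx'])
E
```

```text
dock 1962 ((501.4080505371094, -243.88839721679688), (220.65260314941406, 216.2861785888672), 84.02989196777344) 0.09241264683406658
plane [ 0.3452  0.3539 -0.0412] 935 26.30572517401598 upslope yaw 45.718165205773666
case low ((497.2159729003906, 75.49382019042969), (239.1565704345703, 169.79714965820312), 75.65441131591797)
lid ((530.9169311523438, 108.33319091796875), (88.87033081054688, 151.1105499267578), 4.85585355758667) 0.13928728121358805
[-1.1016 -0.075   0.6878] -176.10248345773533 47.832880903741945
[[-0.0004 -0.9487 -0.3162  0.0829]
 [ 1.     -0.0006  0.0006  0.0011]
 [-0.0007 -0.3162  0.9487 -0.1426]
 [ 0.      0.      0.      1.    ]] 305.34762242510664
```

View pics/crop.png

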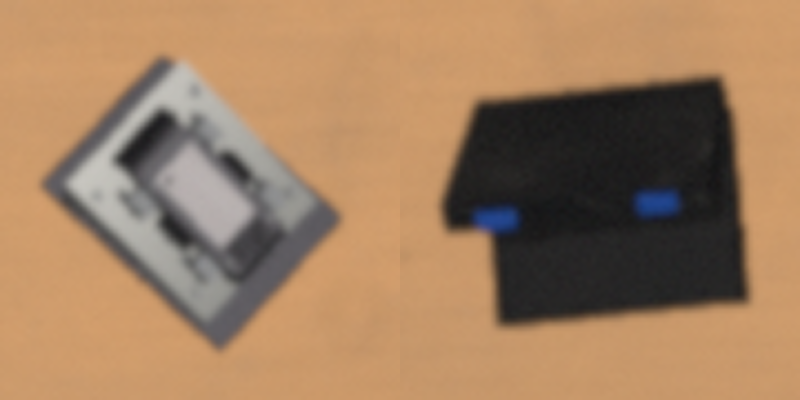

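The crop shows the grey module with its pale plate on the dock, black buttons at crop (235,160) and (175,235), so that is my choice. The case has two blue catches on its lid, at crop (495,220) and (657,203). Next I move over the dock for a wrist look.

step_arm --rows '[0.75,0.57,0,0.56,1,0.75,0.57,0,0.56,1,0.75,0.57,0,0.56,1,0.75,0.57,0,0.56,1,0.75,0.57,0,0.56,1]'

```text
time_s: 2.33
tool_pos: [0.3128, -0.3923, 0.2315]
tool_rot: [[0.866, 0.499, 0.0], [0.499, -0.866, -0.0], [0.0, 0.001, -1.0]]
force: [-0.8, -1.3, -0.7]
grip_width: 0.0855
grip_force: 0.0
```

step_arm --rows '[0.75,0.57,0,0.56,1,0.75,0.57,0,0.56,1,0.75,0.57,0,0.56,1,0.75,0.57,0,0.56,1,0.75,0.57,0,0.56,1]'

```text
time_s: 2.95
tool_pos: [0.5004, -0.2497, 0.2314]
tool_rot: [[0.685, 0.729, 0.0], [0.729, -0.685, -0.0], [0.0, 0.0, -1.0]]
force: [1.4, -0.8, -0.8]
grip_width: 0.0854
grip_force: 0.0
```

```bash
cat >> h.py <<'E'
def wcloud(c,st):
    v,u=np.mgrid[0:384,0:512]; d=c['depth']
    ray=np.stack([(u-c['cx'])/c['fx'],(v-c['cy'])/c['fy'],np.ones_like(d)],-1)*d[...,None]
    m=np.array(c['mount']); T=np.array(st['tool_rot'])
    return (ray@m[:3,:3].T+m[:3,3])@T.T+np.array(st['tool_pos'])
E
python3 - <<'E'
from h import *
np.set_printoptions(precision=4,suppress=True)
st=r.observe(); c=r.read_camera('wrist'); save(c['color'],'w1.png')
print(st['tool_pos'],st['tool_rot'],st['joint_positions'],st['time_s'])
np.savez('w1.npz',P=wcloud(c,st),d=c['depth'],col=c['color'])
for t in ['module','dock','pinch','dock_seat','button_left','button_right']:
    try:
        for k in r.mark_of(c,t)[:2]: print('mark',t,np.array(k['position']),round(k['p'],2),world(c,k['position'],st=st))
    except Exception as e: print(t,e)
E
```

```text
[ 0.5004 -0.2497  0.2314] [[ 0.685   0.7286  0.0003]
 [ 0.7286 -0.685  -0.0002]
 [ 0.0001  0.0003 -1.    ]] [-0.4628  0.1089  0.1999  1.6614 -0.      1.8626] 2.95
mark module [428.8 171.3] 0.85 [ 0.6486 -0.3923  0.0213]
mark module [255.7 177.1] 0.82 [ 0.5045 -0.2466  0.0768]
mark pinch [255.2 181.4] 0.85 [ 0.5008 -0.2498  0.0753]
mark pinch [432.7 175.6] 0.75 [ 0.6491 -0.4     0.0212]
button_left it knows: case, case_floor, dock, dock_seat, flange, gear, lid_edge, lid_hinge, loupe, module, pinch, shaft
button_right it knows: case, case_floor, dock, dock_seat, flange, gear, lid_edge, lid_hinge, loupe, module, pinch, shaft
```

View pics/w1.png

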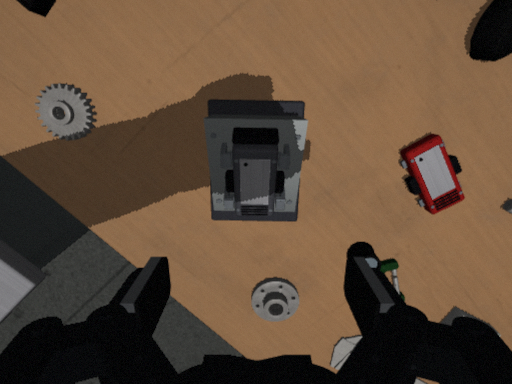

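The wrist view shows the grey module upright in the image on the dock, at (255,182). Its buttons are at (230,181) and (282,181). The red look-alike is at (433,175), the gear at (66,110) and the flange at (275,300). The tool is already nearly aligned, so now I fit the dock and module pose from the depth cloud.

```bash
python3 - <<'E'
from h import *
np.set_printoptions(precision=4,suppress=True)
D=np.load('w1.npz'); P=D['P'].copy(); d=D['d']
ok=(d>0)
reg=ok.copy(); reg[:,:195]=0; reg[:,320:]=0; reg[:95]=0; reg[230:]=0
# yaw via steel/dock: fit plane to face and module top; edges of dock at front
S=P[reg&(P[...,2]>.006)]
from scipy.spatial import ConvexHull
def rect(S): 
    q=cv2.minAreaRect(S[:,:2].astype(np.float32)*1000); return q
print('dock rect',rect(S),len(S))
# module top: col 238-272,row 160-205
T=P[160:205,238:273][ok[160:205,238:273]]
A=np.c_[T[:,:2],np.ones(len(T))]; w=np.ones(len(T),bool)
for _ in range(15):
    k=np.linalg.lstsq(A[w],T[w,2],rcond=None)[0]; w=abs(A@k-T[:,2])<.002
print('top plane',k,w.sum(),len(T),np.degrees(np.arctan(np.hypot(*k[:2]))),np.degrees(np.arctan2(k[1],k[0])))
n=np.array([-k[0],-k[1],1]);n/=np.linalg.norm(n)
# local frame
for yaw in [46.0,46.8,47.5]:
    a=np.radians(yaw); ux=np.array([np.cos(a),np.sin(a)]); uy=np.array([-np.sin(a),np.cos(a)])
    L=np.c_[S[:,:2]@ux,S[:,:2]@uy,S[:,2]]
    print(yaw,'x',np.percentile(L[:,0],[.3,99.7]),'y',np.percentile(L[:,1],[.3,99.7]),
      [np.percentile(L[(L[:,0]>a0)&(L[:,0]<a0+.02),1],[1,99]) for a0 in (.09,.13,.17,.21)])
# height of points relative to top plane, all within module
h=(S-np.array([0,0,k[2]]))@n
M=S[abs(h)<.003]; print('near-top rect',rect(M),len(M))
E
```

```text
dock rect ((501.9131774902344, -247.07257080078125), (149.1946258544922, 111.43147277832031), 45.71723175048828) 11206
top plane [ 0.3207  0.3424 -0.0006] 1568 1570 25.13232967251706 46.869987746023
46.0 x [0.097 0.245] y [-0.5872 -0.4781] [array([-0.5868, -0.4774]), array([-0.5823, -0.4782]), array([-0.5817, -0.4837]), array([-0.5822, -0.4837])]
46.8 x [0.0899 0.2374] y [-0.5895 -0.4798] [array([-0.5884, -0.4789]), array([-0.5838, -0.485 ]), array([-0.5842, -0.4863]), array([-0.5888, -0.4848])]
47.5 x [0.0832 0.2313] y [-0.5916 -0.4811] [array([-0.5904, -0.4801]), array([-0.5855, -0.4871]), array([-0.5864, -0.489 ]), array([-0.5926, -0.4858])]
near-top rect ((495.499267578125, -253.78585815429688), (82.86406707763672, 57.399330139160156), 46.64569091796875) 2786
```

step_arm --rows '[-0.3,0.9,0,-0.8,0,-0.3,0.9,0,-0.9,0,-0.3,0.9,0,-0.9,0,-0.3,0.9,0,-0.9,0,-0.3,0.9,0,-0.9,0]'

```text
time_s: 3.82
tool_pos: [0.4231, -0.0255, 0.2316]
tool_rot: [[0.94, 0.341, 0.001], [0.341, -0.94, -0.0], [0.001, 0.0, -1.0]]
force: [0.8, 0.3, 0.6]
grip_width: -0.0
grip_force: 0.0
```

step_arm --rows '[-0.3,0.9,0,-0.9,0,-0.3,0.9,0,-0.9,0,-0.3,0.9,0,-0.8,0,0,0,0,0,0]'

```text
time_s: 4.32
tool_pos: [0.3852, 0.0608, 0.2317]
tool_rot: [[0.991, 0.13, -0.005], [0.13, -0.991, 0.035], [0.0, -0.036, -0.999]]
force: [0.9, -0.3, 0.2]
grip_width: -0.0
grip_force: 0.0
```

```bash
python3 - <<'E'
from h import *
np.set_printoptions(precision=4,suppress=True)
st=r.observe(); c=r.read_camera('wrist'); save(c['color'],'w2.png')
print(st['tool_pos'],np.degrees(np.arctan2(st['tool_rot'][1][0],st['tool_rot'][0][0])),st['time_s'],st['grip_width'],r.pinch_z)
np.savez('w2.npz',P=wcloud(c,st),d=c['depth'],col=c['color'])
for t in ['case','case_floor','lid_hinge','lid_edge']:
    for k in r.mark_of(c,t)[:2]: print('mark',t,np.array(k['position']),round(k['p'],2),world(c,k['position'],st=st))
E
```

```text
[0.3852 0.0608 0.2317] 7.493824198081494 4.325 -1.2181660812287992e-05 -0.0187
mark case [238.6  64.6] 0.8 [0.496  0.1013 0.0214]
mark case_floor [237.2  60.9] 0.79 [0.4902 0.0921 0.1252]
mark case_floor [241.1  64.4] 0.7 [0.4965 0.0987 0.0213]
mark lid_edge [223.3  65.7] 0.81 [0.4928 0.1175 0.0211]
```

View pics/w2.png

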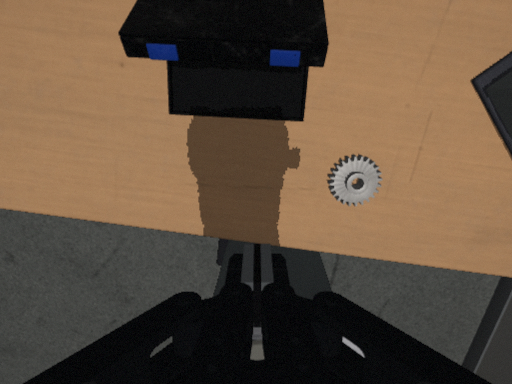

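The case's front edge shows at row 117 (columns 170–305), the catches at (162,52) and (285,58), and the gear at (357,181). The arm stopped short at y=0.06 and slightly tilted, so I check the joints and the case cloud.

```bash
python3 - <<'E'
from h import *
np.set_printoptions(precision=4,suppress=True)
st=r.observe(); print(np.array(st['joint_positions']),np.array(st['qvel']),st['tool_pos'],st['force'])
D=np.load('w2.npz');P=D['P'];d=D['d']
S=P[(d>0)&(P[...,2]>.012)&(P[...,0]>.40)&(P[...,0]<.66)&(P[...,1]<.25)&(P[...,1]>0)]
F=S[S[:,2]<.03]; q=cv2.minAreaRect(F[:,:2].astype(np.float32)*1000); print('low',q); print(cv2.boxPoints(q))
F2=F[F[:,2]>.023]; print(len(F2)); 
L=S[S[:,2]>.06]; q=cv2.minAreaRect(L[:,:2].astype(np.float32)*1000); print('lid',q); print(cv2.boxPoints(q), L[:,2].max())
A=np.c_[L[:,:2],np.ones(len(L))]
k=np.linalg.lstsq(A,L[:,2],rcond=None)[0]; w=abs(A@k-L[:,2])<.004
for _ in range(15): k=np.linalg.lstsq(A[w],L[w,2],rcond=None)[0]; w=abs(A@k-L[:,2])<.004
print(k,w.sum(),len(L),np.degrees(np.arctan2(k[1],k[0])),np.degrees(np.arctan(np.hypot(*k[:2]))))
E
```

```text
[ 0.1305 -0.2893 -0.1698  1.6914  0.0355  3.1408] [ 0.0083  0.0038  0.0007  0.0014  0.0026 -0.0004] [0.3859 0.0608 0.2312] [-0.3441  0.3273 -0.432 ]
low ((469.3399963378906, 100.90411376953125), (56.79579544067383, 150.34982299804688), 4.574709415435791)
[[435.0367 173.5746]
 [447.0284  23.7037]
 [503.6433  28.2337]
 [491.6516 178.1045]]
783
lid ((464.89752197265625, 91.19391632080078), (149.09014892578125, 163.90850830078125), 8.130640983581543)
[[379.5109 161.7814]
 [402.6926  -0.4795]
 [550.2841  20.6064]
 [527.1024 182.8673]] 0.32073640948932064
[-1.5755 -0.1395  0.9456] 9007 25119 -174.9386106833219 57.696834063469886
```

Joint 6 is at its limit (j6 = π + j1 − yaw), so I turn back by about 15° and lower in front of the lid.

step_arm --rows '[0.2,0.15,-0.7,0.9,0,0.2,0.15,-0.8,0.9,0,0.2,0.15,-0.8,0.9,0,0,0,0,0,0]'

```text
time_s: 5.08
tool_pos: [0.4143, 0.0838, 0.1137]
tool_rot: [[0.915, 0.403, -0.021], [0.403, -0.914, 0.031], [-0.006, -0.037, -0.999]]
force: [-0.3, -0.2, 0.9]
grip_width: -0.0001
grip_force: 0.0
```

step_arm --rows '[0.7,0.06,0,0,0,0.5,0.06,0,0,0,0.4,0.06,0,0,0,0.4,0.06,0,0,0,0.4,0.06,0,0,0]'

```text
time_s: 5.7
tool_pos: [0.5365, 0.0987, 0.1186]
tool_rot: [[0.916, 0.401, -0.014], [0.401, -0.915, 0.032], [0.0, -0.035, -0.999]]
force: [-1.5, 0.2, 0.6]
grip_width: -0.0003
grip_force: 0.9
```

step_arm --rows '[0.3,0.02,0,0,0,0.2,0.02,0,0,0,0,0,0,0,0]'

```text
time_s: 6.08
tool_pos: [0.5611, 0.101, 0.1171]
tool_rot: [[0.915, 0.403, -0.015], [0.403, -0.915, 0.032], [-0.0, -0.036, -0.999]]
force: [0.5, 0.2, 0.1]
grip_width: 0.0002
grip_force: 0.0
```

```bash
cat >> h.py <<'E'
def lid(name='side'):
    c=r.read_camera(name); st=r.observe()
    for t in ['lid_edge','lid_hinge']:
        for k in r.mark_of(c,t)[:1]: print(t,np.array(k['position']),round(k['p'],2),world(c,k['position']))
    return c
E
python3 - <<'E'
from h import *
np.set_printoptions(precision=4,suppress=True)
c=lid(); save(cv2.resize(c['color'][110:220,160:320],(800,550)),'s1.png'); print(r.observe()['tool_pos'],r.observe()['force'])
E
```

```text
lid_hinge [244.5 139.6] 0.73 [0.5658 0.087  0.1484]
[0.5602 0.1012 0.1167] [-0.3198  0.3252 -0.513 ]
```

View pics/s1.png

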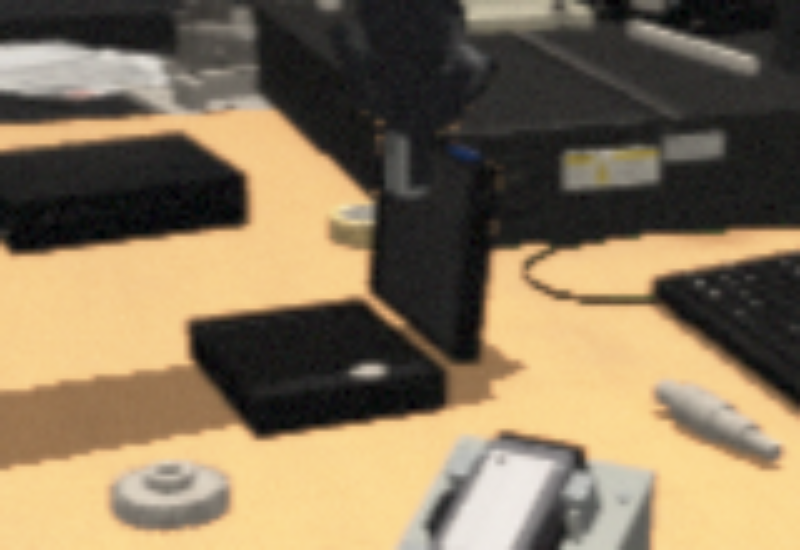

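The side crop shows the lid about upright (crop column 430–490), with the fingertips at (405,165) against its inner side. I push on to the stop in small steps.

step_arm --rows '[0.12,0.01,0,0,0,0.1,0.01,0,0,0,0.06,0,0,0,0,0.06,0,0,0,0,0,0,0,0,0]'

```text
time_s: 6.85
tool_pos: [0.572, 0.1022, 0.1157]
tool_rot: [[0.914, 0.404, -0.027], [0.405, -0.914, 0.032], [-0.012, -0.04, -0.999]]
force: [-32.6, -0.6, 11.4]
grip_width: -0.0004
grip_force: 16.3
```

At the stop. I back off, rise and return over the dock.

step_arm --rows '[-0.5,-0.1,0,0,0,-0.8,-0.3,0.5,0.4,0.5,0.0,-0.9,0.7,0.55,1,0.0,-0.9,0.6,0.6,1,0,-0.9,0.2,0.6,1]'

```text
time_s: 7.48
tool_pos: [0.5133, -0.054, 0.2187]
tool_rot: [[0.8, 0.6, -0.019], [0.601, -0.799, 0.028], [0.002, -0.033, -0.999]]
force: [-0.1, 0.5, -0.5]
grip_width: 0.0725
grip_force: 0.0
```

step_arm --rows '[0,-0.9,0,0.6,1,0,-0.9,0,0.6,1,0,-0.9,0,0.5,1,0,-0.9,0,0,1,0,0,0,0,1]'

```text
time_s: 8.1
tool_pos: [0.5124, -0.2353, 0.2158]
tool_rot: [[0.685, 0.728, -0.027], [0.729, -0.685, 0.024], [-0.001, -0.036, -0.999]]
force: [-0.2, 0.5, 0.6]
grip_width: 0.0856
grip_force: 0.0
```

```bash
python3 - <<'E'
from h import *
np.set_printoptions(precision=4,suppress=True)
c=r.read_camera('top')
for k in r.mark_of(c,'lid_edge')[:1]+r.mark_of(c,'case_floor')[:1]+r.mark_of(c,'lid_hinge')[:1]: print(np.array(k['position']),round(k['p'],2),world(c,k['position']))
save(cv2.resize(c['color'][170:260,130:230],(600,540)),'t2.png')
st=r.observe(); T=np.array(st['tool_rot']);print(st['tool_pos'],T,np.degrees(np.arctan2(T[1,0],T[0,0])))
p=np.array([.4988,-.2503,.0615]); print('delta to pinch world',p-st['tool_pos'],'tool-frame',T.T@(p-st['tool_pos']))
E
```

```text
[166.6 181. ] 0.68 [0.585  0.1149 0.1172]
[177.7 217.9] 0.96 [0.5004 0.1057 0.0224]
[178.  195.4] 0.69 [0.561  0.1043 0.0257]
[ 0.5127 -0.2319  0.2164] [[ 0.6819  0.7309 -0.0267]
 [ 0.7314 -0.6815  0.024 ]
 [-0.0007 -0.0359 -0.9994]] 47.0066624373176
delta to pinch world [-0.0139 -0.0184 -0.1549] tool-frame [-0.0228  0.0079  0.1548]
```

View pics/t2.png

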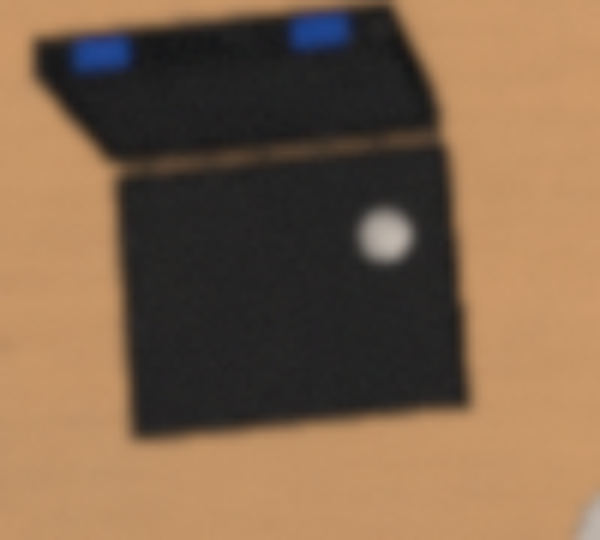

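The top crop shows the lid right back past upright, with its catches at (100,55) and (320,32). The case is empty with its floor centre near crop (290,290), and the marks put the centre at about (0.5005, 0.1045). Now I descend over the module.

step_arm --rows '[-0.15,-0.2,-0.6,0,1,-0.13,-0.17,-0.7,0,1,0,0,-0.7,0,1,0,0,-0.5,0,1,0,0,0,0,1]'

```text
time_s: 8.93
tool_pos: [0.4977, -0.2497, 0.0898]
tool_rot: [[0.681, 0.731, -0.03], [0.732, -0.681, 0.025], [-0.002, -0.039, -0.999]]
force: [0.7, -0.1, -0.3]
grip_width: 0.0854
grip_force: 0.0
```

```bash
python3 - <<'E'
from h import *
np.set_printoptions(precision=4,suppress=True)
st=r.observe(); c=r.read_camera('wrist'); save(c['color'],'w3.png')
T=np.array(st['tool_rot']);print(st['tool_pos'],np.degrees(np.arctan2(T[1,0],T[0,0])),r.observe()['tool_pos'])
p=np.array([.4988,-.2503,.0615]); print('world',p-st['tool_pos'],'tool-frame',T.T@(p-st['tool_pos']))
for k in r.mark_of(c,'pinch')[:2]: print(k['position'],k['p'],world(c,k['position'],st=st))
E
```

```text
[ 0.4977 -0.2497  0.0898] 47.04445589836814 [ 0.4985 -0.2502  0.0915]
world [ 0.0011 -0.0006 -0.0283] tool-frame [0.0003 0.0023 0.0283]
[260.4, 240.7] 0.73 [ 0.503  -0.249   0.0755]
```

View pics/w3.png

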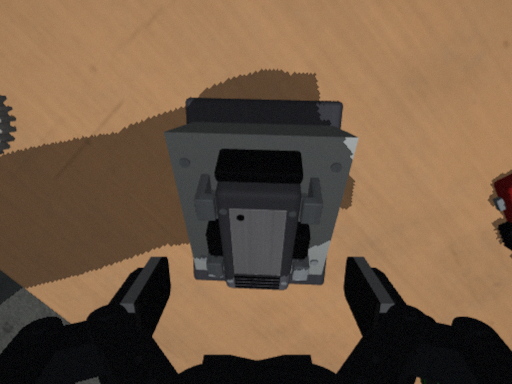

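The wrist view shows the buttons at (213,240) and (301,240), centred between the finger tips at columns 167 and 347. I lower and then close gently.

step_arm --rows '[0,0,-0.4,0,1,0,0,-0.4,0,1,0,0,0,0,0.8,0,0,0,0,0.75]' --squeeze 25

```text
time_s: 9.52
tool_pos: [0.4992, -0.2514, 0.053]
tool_rot: [[0.682, 0.731, -0.025], [0.731, -0.682, 0.023], [-0.0, -0.034, -0.999]]
force: [-0.0, 0.2, 0.1]
grip_width: 0.0642
grip_force: 0.3
```

step_arm --rows '[0,0,0,0,0.7,0,0,0,0,0.3,0,0,0,0,0.3,0,0,0,0,0.3,0,0,0,0,0.3]'

```text
time_s: 10.15
tool_pos: [0.4981, -0.2504, 0.0532]
tool_rot: [[0.682, 0.731, -0.027], [0.731, -0.682, 0.025], [-0.0, -0.037, -0.999]]
force: [-7.7, 7.2, 14.3]
grip_width: 0.0471
grip_force: 24.8
```

Both buttons are pressed (47 mm). I lift along the module's z.

step_arm --rows '[-0.015,-0.015,0.045,0,0.3,-0.03,-0.03,0.09,0,0.3,-0.06,-0.06,0.18,0,0.3]'

```text
time_s: 10.52
tool_pos: [0.493, -0.2555, 0.0666]
tool_rot: [[0.682, 0.731, -0.028], [0.731, -0.682, 0.026], [-0.0, -0.038, -0.999]]
force: [-1.9, 2.9, -2.1]
grip_width: 0.047
grip_force: 26.6
```

```bash
python3 - <<'E'
from h import *
np.set_printoptions(precision=4,suppress=True)
st=r.observe(); c=r.read_camera('wrist'); save(c['color'],'w4.png')
print(st['tool_pos'],st['force'],st['wrist_torque'],st['grip_width'])
E
```

```text
[ 0.493  -0.2555  0.0666] [-1.9041  2.9088 -2.1132] [ 0.4961  0.4545 -0.0891] 0.04700408887604238
```

View pics/w4.png

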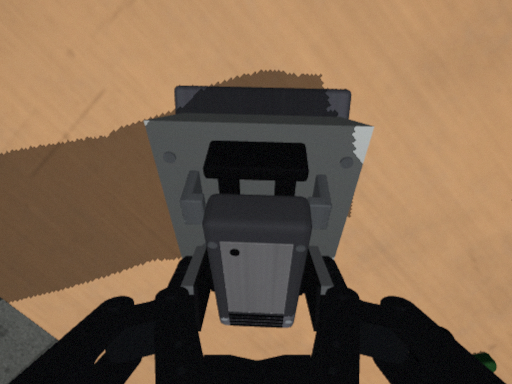

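The module is free of the dock and held between the fingers at (258,265). I lift it further and carry it to the case.

step_arm --rows '[-0.09,-0.09,0.27,0,0.3,-0.09,-0.09,0.27,0,0.3,0,0,0.5,0,0.3,0,0.2,0.6,0.3,0.3,0,0.5,0.5,0.5,0.3]'

```text
time_s: 11.2
tool_pos: [0.4842, -0.2313, 0.1761]
tool_rot: [[0.619, 0.785, -0.027], [0.785, -0.619, 0.02], [-0.001, -0.034, -0.999]]
force: [1.1, 1.1, -2.1]
grip_width: 0.0469
grip_force: 26.9
```

step_arm --rows '[0.04,0.8,0,0.9,0.3,0.04,0.8,0,0.9,0.3,0.04,0.8,0,0.9,0.3,0.04,0.8,0,0.9,0.3,0.04,0.8,0,0.9,0.3]'

```text
time_s: 11.82
tool_pos: [0.4944, -0.0296, 0.1752]
tool_rot: [[0.192, 0.981, -0.034], [0.981, -0.192, 0.006], [-0.001, -0.034, -0.999]]
force: [0.2, -0.4, -1.8]
grip_width: 0.0466
grip_force: 26.9
```

step_arm --rows '[0.04,0.8,0,0.9,0.3,0.04,0.8,0,0.9,0.3,0.04,0.7,0,0.8,0.3,0,0.3,0,0,0.3,0,0,0,0,0.3]'

```text
time_s: 12.45
tool_pos: [0.5004, 0.0997, 0.1745]
tool_rot: [[-0.076, 0.997, -0.035], [0.997, 0.076, -0.004], [-0.001, -0.035, -0.999]]
force: [0.3, -0.2, -1.5]
grip_width: 0.047
grip_force: 26.8
```

```bash
python3 - <<'E'
from h import *
np.set_printoptions(precision=4,suppress=True)
st=r.observe(); c=r.read_camera('wrist'); save(c['color'],'w5.png')
T=np.array(st['tool_rot']);print(st['tool_pos'],T[:,2],np.degrees(np.arctan2(T[1,0],T[0,0])),st['force'],st['grip_width'],st['joint_positions'])
E
```

```text
[0.5004 0.0997 0.1745] [-0.0352 -0.0038 -0.9994] 94.34449577364254 [ 0.3373 -0.235  -1.5453] 0.04703965627881778 [ 0.195   0.0138 -0.0105  1.5817  0.0031  1.69  ]
```

step_arm --rows '[0,0.08,-0.6,0,0.3,0,0,-0.8,0,0.3,0,0,-0.7,0,0.3,0,0,-0.4,0,0.3,0,0,0,0,0.3]'

```text
time_s: 13.12
tool_pos: [0.4994, 0.1021, 0.0479]
tool_rot: [[-0.074, 0.997, -0.038], [0.997, 0.074, -0.004], [-0.002, -0.039, -0.999]]
force: [0.0, 0.1, -1.9]
grip_width: 0.0468
grip_force: 26.9
```

step_arm --rows '[0,0,-0.1,0,0.3,0,0,-0.1,0,0.3,0,0,-0.1,0,0.3,0,0,-0.1,0,0.3,0,0,0,0,0.3]'

```text
time_s: 13.75
tool_pos: [0.5004, 0.1036, 0.0289]
tool_rot: [[-0.076, 0.996, -0.035], [0.997, 0.076, -0.004], [-0.001, -0.035, -0.999]]
force: [1.0, 1.0, 2.6]
grip_width: 0.047
grip_force: 27.3
```

step_arm --rows '[0,0,-0.05,0,0.3,0,0,-0.04,0,0.3,0,0,0,0,0.3]'

```text
time_s: 14.12
tool_pos: [0.5001, 0.1035, 0.0243]
tool_rot: [[-0.076, 0.996, -0.036], [0.997, 0.076, -0.004], [-0.001, -0.036, -0.999]]
force: [0.2, 0.7, 2.6]
grip_width: 0.0471
grip_force: 27.5
```

```bash
python3 - <<'E'
from h import *
np.set_printoptions(precision=4,suppress=True)
st=r.observe(); c=r.read_camera('wrist'); save(c['color'],'w6.png')
print(st['tool_pos'],st['force'],st['wrist_torque'])
np.savez('w6.npz',P=wcloud(c,st),d=c['depth'])
E
```

```text
[0.5001 0.1035 0.0243] [0.2086 0.7419 2.6009] [ 0.1938 -0.1781 -0.0025]
```

View pics/w6.png

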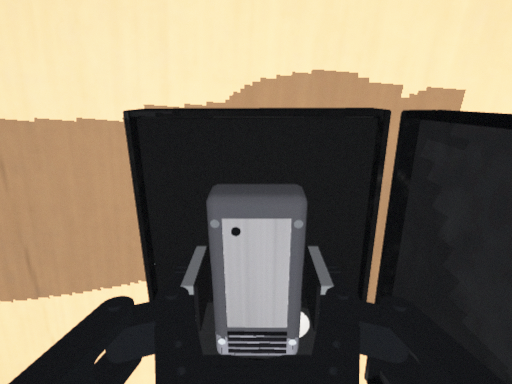

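The module is in the case, with its plate at (257,270) facing up, and the open lid is at the right. I check its tilt.

```bash
cat > tilt.py <<'E'
from h import *
import sys
np.set_printoptions(precision=4,suppress=True)
def tilt(P,d,r0,r1,c0,c1):
    T=P[r0:r1,c0:c1][d[r0:r1,c0:c1]>0]; A=np.c_[T[:,:2],np.ones(len(T))]; w=np.ones(len(T),bool)
    for _ in range(10): k=np.linalg.lstsq(A[w],T[w,2],rcond=None)[0]; w=abs(A@k-T[:,2])<.002
    print('slopes deg x,y',np.degrees(np.arctan(k[:2])),'mean',T.mean(0),w.mean())
E
python3 - <<'E'
from tilt import *
D=np.load('w6.npz'); P=D['P']; d=D['d']
tilt(P,d,222,322,232,285)
F=P[130:180,170:350]; print('floor',np.median(F[...,2]))
E
```

```text
slopes deg x,y [-1.4007  3.0674] mean [0.5029 0.1073 0.0448] 1.0
floor 0.02110204767238095
```

A 3° tilt is left, so I lower 2 mm more and open gradually.

step_arm --rows '[0,0,-0.03,0,0.3,0,0,-0.025,0,0.3,0,0,0,0,0.3]'

```text
time_s: 14.55
tool_pos: [0.5002, 0.1037, 0.0218]
tool_rot: [[-0.076, 0.996, -0.036], [0.997, 0.076, -0.003], [-0.001, -0.036, -0.999]]
force: [-1.0, 3.0, 4.2]
grip_width: 0.0469
grip_force: 27.9
```

```bash
python3 - <<'E'
from tilt import *
st=r.observe(); c=r.read_camera('wrist')
print(st['tool_pos'],st['force'],st['wrist_torque'])
tilt(wcloud(c,st),c['depth'],222,322,232,285)
E
```

```text
[0.5002 0.1037 0.0218] [-1.0114  3.007   4.2267] [0.3674 0.0889 0.013 ]
slopes deg x,y [-1.1022  0.2025] mean [0.5029 0.1075 0.0422] 0.999810641923878
```

step_arm --rows '[0,0,0,0,0.6,0,0,0,0,0.68,0,0,0,0,0.76,0,0,0,0,0.86,0,0,0,0,0.86]'

```text
time_s: 15.22
tool_pos: [0.5003, 0.1035, 0.0219]
tool_rot: [[-0.076, 0.996, -0.036], [0.997, 0.076, -0.004], [-0.001, -0.036, -0.999]]
force: [-1.1, 0.4, -0.4]
grip_width: 0.0736
grip_force: 0.0
```

step_arm --rows '[0,0,0.2,0,0.86,0,0,0.5,0,0.86,0,0,0.8,0,0.86,0,0,0.8,0,0.86,0,0,0,0,0.86]'

```text
time_s: 15.85
tool_pos: [0.5019, 0.1039, 0.1408]
tool_rot: [[-0.076, 0.997, -0.03], [0.997, 0.076, -0.002], [-0.0, -0.03, -1.0]]
force: [0.4, 0.5, 0.3]
grip_width: 0.0731
grip_force: 0.0
```

```bash
python3 - <<'E'
from tilt import *
st=r.observe(); c=r.read_camera('wrist')
print(st['tool_pos'],st['force'],st['grip_width'])
P=wcloud(c,st);d=c['depth']
m=(d>0)&(abs(P[...,0]-.5)<.045)&(abs(P[...,1]-.104)<.065)&(P[...,2]>.034)&(P[...,2]<.06)
T=P[m]; print(cv2.minAreaRect(T[:,:2].astype(np.float32)*1000)); k=np.linalg.lstsq(np.c_[T[:,:2],np.ones(len(T))],T[:,2],rcond=None)[0]; print(np.degrees(k[:2]),T[:,2].max(),np.median(T[:,2]))
E
```

```text
[0.5019 0.1039 0.1408] [0.356  0.4651 0.3043] 0.07305535721119714
((501.7506103515625, 99.1097412109375), (61.472511291503906, 91.63059997558594), 4.437713623046875)
[-0.0857 -0.2641] 0.04412125773481862 0.041232150642055765
```

The module is released, flat and centred at (0.502, 0.099). Next I go over and behind the lid with the fingers shut.

step_arm --rows '[0,0,0.9,0,0.5,0.2,0,0.9,0,0,0.8,0,0,0,0,0.8,0,0,0,0,0.8,0,0,0,0]'

```text
time_s: 16.52
tool_pos: [0.6312, 0.1035, 0.2258]
tool_rot: [[-0.076, 0.996, -0.037], [0.997, 0.076, -0.004], [-0.001, -0.037, -0.999]]
force: [-0.2, 0.2, 0.7]
grip_width: 0.0
grip_force: 0.0
```

step_arm --rows '[0.75,0,0,0,0,0,0,-0.6,0,0,0,0,-0.7,0,0,0,0,-0.7,0,0,0,0,0,0,0]'

```text
time_s: 17.15
tool_pos: [0.6658, 0.1033, 0.1227]
tool_rot: [[-0.076, 0.996, -0.043], [0.997, 0.076, -0.005], [-0.001, -0.043, -0.999]]
force: [-0.1, -0.4, 0.7]
grip_width: -0.0003
grip_force: 0.0
```

step_arm --rows '[-0.7,0,0,0,0,-0.6,0,0,0,0,-0.55,0,0,0,0,-0.55,0,0,0,0,0,0,0,0,0]'

```text
time_s: 17.77
tool_pos: [0.5474, 0.1037, 0.129]
tool_rot: [[-0.076, 0.997, -0.033], [0.997, 0.076, -0.003], [-0.001, -0.034, -0.999]]
force: [0.2, 0.4, -0.3]
grip_width: -0.0003
grip_force: 0.0
```

step_arm --rows '[-0.48,0,-0.24,0,0,-0.2,0,-0.17,0,0,-0.19,0,-0.18,0,0,0,0,0,0,0]'

```text
time_s: 18.27
tool_pos: [0.5048, 0.1036, 0.0977]
tool_rot: [[-0.076, 0.996, -0.035], [0.997, 0.076, -0.004], [-0.001, -0.036, -0.999]]
force: [0.8, 0.5, -0.5]
grip_width: -0.0001
grip_force: 0.0
```

step_arm --rows '[-0.18,0,-0.27,0,0,-0.17,0,-0.26,0,0,-0.1,0,-0.23,0,0,-0.08,0,-0.2,0,0,0,0,0,0,0]'

```text
time_s: 18.9
tool_pos: [0.4774, 0.1035, 0.0486]
tool_rot: [[-0.076, 0.996, -0.037], [0.997, 0.076, -0.004], [-0.001, -0.037, -0.999]]
force: [0.8, -0.4, 0.4]
grip_width: -0.0
grip_force: 0.0
```

step_arm --rows '[0,0,-0.05,0,0,0,0,-0.04,0,0,0,0,0,0,0]'

```text
time_s: 19.27
tool_pos: [0.4782, 0.1037, 0.046]
tool_rot: [[-0.076, 0.996, -0.035], [0.997, 0.076, -0.003], [-0.001, -0.035, -0.999]]
force: [-2.6, -0.2, 9.2]
grip_width: -0.0003
grip_force: 4.5
```

step_arm --rows '[0,0,-0.03,0,0,0,0,0,0,0]'

```text
time_s: 19.52
tool_pos: [0.4783, 0.1037, 0.0458]
tool_rot: [[-0.076, 0.997, -0.034], [0.997, 0.076, -0.003], [-0.001, -0.034, -0.999]]
force: [-7.5, -1.3, 19.4]
grip_width: -0.0002
grip_force: 10.1
```

step_arm --rows '[0,0,0.5,0,0,0,0,0.9,0,0,-0.6,-0.6,0.9,0,0,-0.6,-0.8,0.3,0,0,-0.5,-0.8,0,0,0]'

```text
time_s: 20.15
tool_pos: [0.3926, -0.0073, 0.1751]
tool_rot: [[-0.077, 0.996, -0.032], [0.997, 0.077, -0.004], [-0.001, -0.033, -0.999]]
force: [1.3, -0.9, 0.2]
grip_width: 0.0
grip_force: 0.0
```

```bash
python3 - <<'E'
from h import *
np.set_printoptions(precision=4,suppress=True)
c=r.read_camera('top'); s=r.read_camera('side'); st=r.observe(); print(st['tool_pos'],st['time_s'])
pts=[(.45,.04),(.45,.17),(.5,.1),(.55,.04),(.55,.17)]
for p in pts:
    u=project(c,[*p,.046])[0]; print(p,world(c,u)[2])
for t in ['gear','shaft','flange','loupe']:
    for k in r.find_in(c,t)[:1]: print(t,world(c,k['position']),k['p'])
a=cv2.resize(c['color'][130:280,120:420],(800,400)); b=cv2.resize(s['color'][130:310,160:400],(267,200))
a[200:,533:]=b; save(a,'f.png')
E
```

```text
[ 0.3914 -0.0087  0.1743] 20.25
(0.45, 0.04) 0.6556334563775857
(0.45, 0.17) 0.6523870720923757
(0.5, 0.1) 0.6393533730593525
(0.55, 0.04) 0.044530543928668065
(0.55, 0.17) 0.04503540860598654
gear [ 0.3846 -0.0538  0.0025] 0.77
shaft [ 0.6979 -0.0453  0.0231] 0.74
flange [ 0.381  -0.3973  0.0238] 0.98
loupe [ 0.5219 -0.434   0.0313] 0.64
```

View pics/f.png

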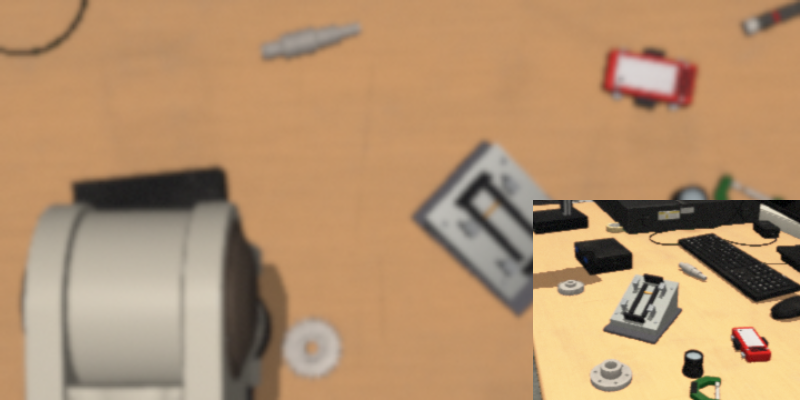

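The side inset shows the case shut at inset (603,255) and the dock empty. The bystanders have not moved. One numeric check on the lid's height from the side camera, then I hand in.

```bash
python3 - <<'E'
from h import *
np.set_printoptions(precision=4,suppress=True)
c=r.read_camera('side'); ok=True
for p in [(.455,.04),(.455,.16),(.5,.1),(.55,.04),(.55,.17)]:
    w=world(c,project(c,[*p,.046])[0]); print(p,w); ok&=abs(w[2]-.046)<.003
st=r.observe(); print(st['force'],np.abs(st['qvel']).max())
if ok: print(r.finish_job())
E
```

```text
(0.455, 0.04) [0.4557 0.0432 0.0448]
(0.455, 0.16) [0.4548 0.1589 0.0464]
(0.5, 0.1) [0.5007 0.103  0.045 ]
(0.55, 0.04) [0.5496 0.0388 0.0465]
(0.55, 0.17) [0.5497 0.1688 0.0464]
[ 0.3357 -0.0551 -1.1698] 0.006176165593892155
the job is handed in; nothing more can be done
None
```

The job is handed in at about 20 s: the module lies flat in the case about 5 mm off centre, the lid measures fully shut, the loose parts are where they were, and the arm was clear of everything.

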